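# Seal the storage canister

### The arm

A 6-joint arm with a two-finger parallel gripper is mounted at the origin on a cart in front of the work surface, level with it; the furniture and walls round the work are solid. World frame = base frame: x ahead of the robot, y to its left, z up, the work surface at z = 0. Lengths are in m, angles in degrees, forces in N, time in s.
With the tool pointing down it reaches from about 0.375 to 0.9 m from the base axis. Payload 3.1 kg.
Tool frame: the origin (TCP) lies at the very end of the fingers, on their centre line; the grasp point (between the pads) lies 19 mm behind it (bot.hold_point_z is the z of the grasp point in the tool frame, in m); z points along the fingers, y is the line along which they close (so a half turn about z gives the same grasp; the last joint's range is limited). The gripper opens to 87 mm and grips with 3 to 60 N. Pads are 19 mm wide; open, the fingers measure 117 mm over their backs; the gripper's body (75 mm by 190 mm) begins 51 mm behind the grasp point.
Start: joints at [62.768, 30.224, 82.088, -0, 67.689, -10.227], TCP at [0.183, 0.598, 0.223] pointing down, gripper open.
Joint ranges: [-176.69, 176.69], [-43.24, 126.21], [12.49, 139.97], [-82, 262], [0, 151.66], [-163.58, 163.58]. Speed limits (degrees/s): [159.86, 159.86, 180, 180, 180, 180].

### API

Orientations are given as a 3x3 rotation matrix whose columns are the frame's x, y, z axes.
In Python, from rig import bot, capture, camera_model gives the robot as it stands.
- The arm moves only by the tool apply_moves, never from a script. Its argument "plan" is text: rows parted by semicolons, each of 6 numbers parted by spaces: the shift along the tool's x, y, z in units of 0.05 m (1.0 is 0.05 m), then the turn, a rotation vector about the tool's x, y, z in units of 360 degrees (1.0 is 360 degrees). In form: dx dy dz ax ay az; .... A call has 1 to 10 rows; each row shifts and turns the commanded pose from where the row before left it, along the tool's axes as they then stand; what a row does not reach is not made up. A row lasts 1/12 s, in which the tool goes at most 41.7 mm and 7.16 degrees, less where a joint would pass 70% of its speed; a pose out of reach is approached as far as the arm can. A call with a number of a shift or a turn outside -1 to 1 is refused whole. A call with a gripper value outside its range is refused whole. "gripper" is the gripper command: -1 is shut, 1 is fully open, values between are in proportion, set as the call begins (left out, the last holds). The fingers move at their own pace and stop on an object; the grip force is fixed at half the most. Time passes only in rows, so rows that do not move let the fingers close. It gives the time, the measured TCP pose, the force, the opening and the grip force at its end, in the units of the state.
- bot.read_state(): the state, without advancing time (a new reading comes with each control period).
- capture(name): name is "scene" or "top" or "wrist"; returns the picture (420x560x3 uint8, red, green, blue); there is no depth.
- camera_model(name): a dict with "vertical_fov" (degrees; the focal length in pixels is half the picture's height over the tangent of half this angle, whatever the lens; pixels are square), "cx", "cy" (the principal point, pixels), "dist" ([k1, k2, p1, p2, k3] as OpenCV has them; the pictures are not rectified), "position" and "rotation" of the camera in the world; the wrist camera has in their place "hand_eye" (4x4, takes a point from camera to tool coordinates, whose origin is the TCP and whose axes are the flange's). Camera axes: x right, y down, z forward; pixel columns grow to the right and rows downward; lengths in m; the calibration is good to about 2 mm. A picture is of the moment at which its call begins: read the wrist's pose just before it. camera_model takes no time and is no camera call.
- bot.hand_in(): hands the job in; it is judged then, once.
The state is a dict: "time_s": time; "joint_positions": joint angles; "qvel": joint speeds; "tau": joint torques, N m; "position": TCP position; "tcp_rot": TCP orientation; "force": force on the tool from outside, world axes, zero at the start; "moment": the same for the moment, N m; "opening": opening from 0.0 (shut) to 1.0 (fully open); "grasp_force": force on a finger pad.
Only numpy, scipy, OpenCV 4.12 (cv2) and the standard library are available. Lean on these libraries where they do the work, as an engineer would, in place of code of your own. Each camera call takes 0.05 s, during which the arm holds its last target. There are 200 camera calls.

### The job

The short wide canister has just been filled and its lid is only resting in the mouth. With the fingertips, push the lid straight down until it is fully home, and only then flip the steel lever on the lid over until it snaps down into its locked position. Touch and push only: do not pick the canister up, tip it or shove it from its place, leave the other canister, the jars and the salt shaker standing where they are, and finish with the hand clear.

Things in the scene. Friction and masses are not known exactly. Their poses are not given: they have to be found in the camera images.
- canister: the short wide white stoneware canister with a bamboo lid, loose, 1.1 to 1.5 kg in all: 124 mm diameter, pot 92 mm high. Origin: centre of its underside; z up. Its -x axis is its front: the open lever stands behind the lid's middle (+x side) and flips over towards the front (-x). Upright at any turn about z
- lid_press (a point): a free spot for pressing on the top face of the lid, 30 mm in front of the lid's centre, moving with the lid. The lid is a bamboo disc of 118 mm diameter, 12 mm thick, with a rubber gasket plug below; home, its top is 104 mm above the canister's underside
- canister_lid (a joint): how far the lid has been pushed down, m: 0 = standing 12 mm proud of the pot's rim, 0.012 = fully home against the rim. It slides straight down only, in a gasket that rubs with about 5 N, and stays where it is left
- lever_pin (a point): the hinge pin of the lever, on the lid's middle line 24 mm behind its centre (canister +x), 7 mm above the lid's top face; the pin lies along the canister's y axis
- lever_tip (a point): the free end of the steel lever, 60 mm from the pin. The lever is a flat stainless strap 30 mm wide (along the canister's y) and 4 to 8 mm thick
- canister_lever (a joint): turn of the lever about its pin, rad: 0 = open, the lever upright and leaning back 0.25 rad from the canister's front; 0.25 = straight up; 1.80 = locked, lying flat forward over the lid. Over-centre spring link: up to 1.05 it springs back to open, past that it snaps on by itself to 1.80; turning it takes up to 0.09 Nm (about 2.3 N pushed square to the lever at 40 mm from the pin)
- tall_canister: the narrower, taller sister canister, already sealed, its lever flat: 100 mm diameter, 147 mm high over all; to be left alone. Origin: centre of its underside
- salt_shaker: grey salt shaker, 44 mm diameter, 90 mm high, to be left standing. Origin: centre of its underside
- spice_jar: slim glass spice jar with a black cap, 40 mm diameter, 105 mm high, to be left standing. Origin: centre of its underside
- coffee_jar: glass jar of coffee with a dark lid, 84 mm diameter, 140 mm high, to be left standing. Origin: centre of its underside
There are look-alikes about, which are no part of the job. Leave any purple look-alike of the coffee_jar alone.

How it is judged (in metres and radians):
On the way, in this order (a step that is already met when the one before it is completed fails the run):
1. the lid is pushed fully home while the lever is still open (value of joint canister_lid above 0.0105 m and value of joint canister_lever below 0.4 rad), for 0.1 s.
2. the lever has snapped over into its locked position with the lid still home (value of joint canister_lever above 1.7 rad and value of joint canister_lid above 0.0105 m), for 0.2 s.
At the end, for the whole second after the job is handed in: the lid is home to within 1.5 mm and the lever lies locked (turned more than 1.7 of 1.80 rad); the canister stands upright and still, within 30 mm of where it stood; the tall canister is within 20 mm of its place and the salt shaker, spice jar and coffee jar stand upright (all of step 2 and distance of canister from where it was at the start of the episode below 0.03 m and angle between canister's own z axis and vertical below 0.05 rad and linear speed of canister below 0.02 m/s and distance of tall_canister from where it was at the start of the episode below 0.02 m and angle between tall_canister's own z axis and vertical below 0.1 rad and angle between each of salt_shaker, spice_jar, coffee_jar's own z axis and vertical below 0.2 rad); the robot touches nothing.
It fails at once if the canister is lifted off the worktop (more than 8 mm) (height (world z) of canister above 0.008 m).
It fails at once if the canister is tipped (more than 0.2 rad) (angle between canister's own z axis and vertical above 0.2 rad).
It fails at once if the canister is shoved more than 50 mm (distance of canister from where it was at the start of the episode above 0.05 m).
It fails at once if the sealed tall canister is moved more than 30 mm (distance of tall_canister from where it was at the start of the episode above 0.03 m).
It fails at once if the salt shaker, spice jar or coffee jar is moved more than 40 mm (distance of any of salt_shaker, spice_jar, coffee_jar from where it was at the start of the episode above 0.04 m).
It also fails if it takes over 35 s, if anything falls off the work surface, if the arm or the gripper's body presses on something with over 40 N, if the wrist force passes 120 N, or if a joint passes its speed limit or range.

## Working session

There is one attempt and no reset: what is moved stays moved. The work goes in short steps, Python scripts to look and compute and a tool call to move; the robot and the scene stay as the last step left them, time stands still between calls to the robot, and variables do not carry over. Pictures are saved under pics/ and viewed, at most 10 in all, crops included, and the job is handed in when it is done.

Besides the shell and the picture viewer there is one more tool, called after ">>>" in YAML: its name, and indented under it one key for each argument. apply_moves: Moves the arm, as the interface text tells. Its arguments: {"type":"object","properties":{"plan":{"type":"string"},"gripper":{"type":"number"}},"required":["plan"]}

```bash
mkdir -p pics; python3 - <<'E'
from rig import bot,capture,camera_model
import cv2
s=bot.read_state();print(s)
for n in("scene","top"):
    cv2.imwrite(f"pics/{n}0.png",cv2.cvtColor(capture(n),cv2.COLOR_RGB2BGR))
for n in("scene","top","wrist"):print(camera_model(n))
E
```

```text
{'time_s': 0.0, 'joint_positions': array([ 6.27693977e+01,  3.02793630e+01,  8.21567125e+01,  1.48666728e-03,
        6.76895233e+01, -1.02279910e+01]), 'qvel': array([-0.00885871,  0.01157601, -0.01512905, -0.0501422 , -0.01373517,
       -0.05633191]), 'tau': array([-8.30719864e-05, -4.40043390e+01, -1.76590794e+01,  6.29841350e-02,
        5.83103439e-02, -1.62269948e-04]), 'position': array([0.18238875, 0.59702468, 0.22156558]), 'tcp_rot': array([[-9.56288330e-01,  2.92423631e-01, -1.02439510e-03],
       [ 2.92425134e-01,  9.56286455e-01, -1.93818011e-03],
       [ 4.12845493e-04, -2.15301790e-03, -9.99997597e-01]]), 'force': array([-0.76607251,  0.61512187, -0.71452581]), 'moment': array([0.02422283, 0.0473169 , 0.02015842]), 'grasp_force': 0.0, 'opening': 0.9999740710411481}
{'vertical_fov': 43.08263056776036, 'cx': 292.73021813062905, 'cy': 209.52292038986266, 'dist': array([-0.02799482,  0.        ,  0.        ,  0.        ,  0.        ]), 'position': array([ 0.19776332, -0.41760673,  0.77207535]), 'rotation': array([[ 0.8967668 , -0.31628288,  0.30947446],
       [-0.442268
[... 276 characters left out ...]
1094, 1.06704728]), 'rotation': array([[-0.28513487, -0.91606576,  0.2819958 ],
       [-0.95845993,  0.27027981, -0.09112288],
       [ 0.00725678, -0.29626398, -0.95507853]])}
{'vertical_fov': 66.08918286784449, 'cx': 279.0956601673372, 'cy': 209.11640585298224, 'dist': array([-0.04865084,  0.        ,  0.        ,  0.        ,  0.        ]), 'hand_eye': array([[ 3.02027696e-04, -9.65169457e-01, -2.61625357e-01,
         7.22991576e-02],
       [ 9.99999827e-01,  1.59642636e-04,  5.65485886e-04,
        -6.37320334e-04],
       [-5.04023144e-04, -2.61625483e-01,  9.65169339e-01,
        -1.62141696e-01],
       [ 0.00000000e+00,  0.00000000e+00,  0.00000000e+00,
         1.00000000e+00]])}
```

View pics/scene0.png

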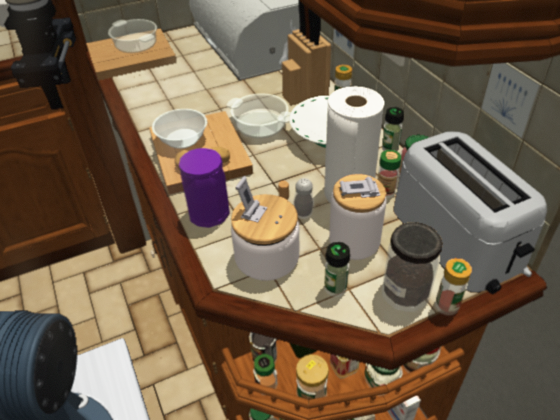

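View pics/top0.png

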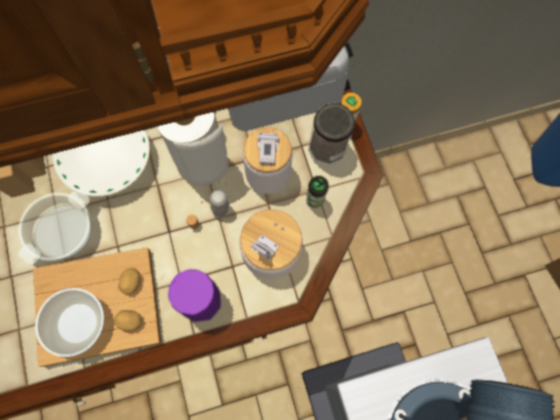

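The short canister is at scene (266,235) and top (270,240), with its lever up at scene (246,195). The possible mix-ups are the tall canister with its lever flat (scene 358,210; top 267,155) and the purple jar (scene 205,187; top 193,295). The salt shaker is at scene (304,197), the spice jar at (337,267) and the coffee jar at (412,262). I choose the short wide canister and will check it in one close crop.

```bash
python3 - <<'E'
import cv2,numpy as np
a=cv2.imread("pics/scene0.png")[165:285,220:320];b=cv2.imread("pics/top0.png")[195:295,220:320]
a=cv2.resize(a,None,fx=4,fy=4,interpolation=cv2.INTER_CUBIC);b=cv2.resize(b,None,fx=4,fy=4,interpolation=cv2.INTER_CUBIC)
o=np.zeros((480,800,3),np.uint8);o[:,:400]=a;o[:400,400:]=b
cv2.imwrite("pics/crop.png",o)
E
```

```text
(no output)
```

View pics/crop.png

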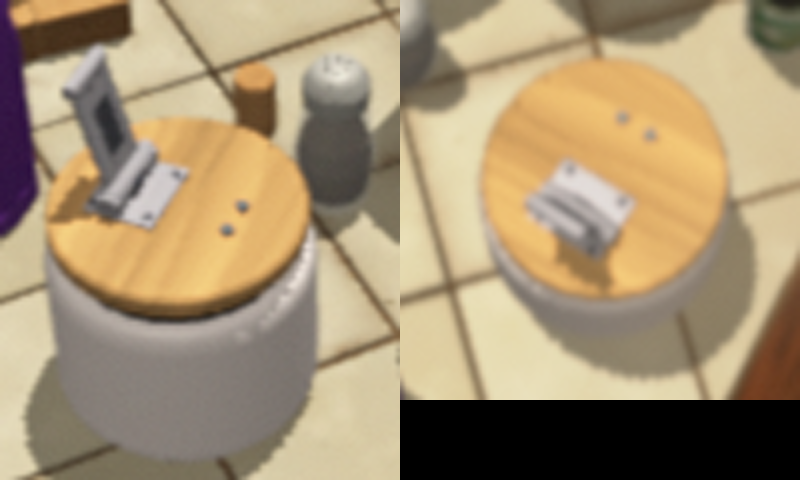

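The crop confirms it: the short canister, lid proud, lever upright. In the top crop the lid's centre is at about (605,177) and the front dots' midpoint at (636,126). In the scene crop the lever tip is at (85,69).

```bash
cat > h.py <<'E'
import numpy as np,cv2
from rig import bot,capture,camera_model
def K(m):
    f=210/np.tan(np.radians(m["vertical_fov"]/2));return np.array([[f,0,m["cx"]],[0,f,m["cy"]],[0,0,1]])
def pose(n,s=None):
    m=camera_model(n)
    if n!="wrist":return m,np.array(m["position"]),np.array(m["rotation"])
    s=s or bot.read_state();T=np.array(m["hand_eye"]);R=np.array(s["tcp_rot"])
    return m,s["position"]+R@T[:3,3],R@T[:3,:3]
def onplane(n,px,z,s=None):
    m,p,R=pose(n,s)
    u=cv2.undistortPoints(np.array(px,float).reshape(-1,1,2),K(m),m["dist"]).reshape(-1,2)
    d=np.c_[u,np.ones(len(u))]@R.T
    return p+d*((z-p[2])/d[:,2])[:,None]
def proj(n,P,s=None):
    m,p,R=pose(n,s);q=(np.array(P)-p)@R
    return cv2.projectPoints(q,np.zeros(3),np.zeros(3),K(m),m["dist"])[0].reshape(-1,2)
E
python3 - <<'E'
from h import *
np.set_printoptions(precision=4,suppress=True)
c=lambda n:lambda x,y:(x/4+220,y/4+165) if n=="scene" else ((x-400)/4+220,y/4+195)
t=c("top");s=c("scene")
print(onplane("top",[t(482,180),t(728,180),t(605,58),t(605,297),t(605,177),t(636,126)],.116))
print(onplane("scene",[s(46,205),s(312,205),s(180,118),s(180,303),s(235,218)],.116))
# lever tip height .116+.007+.06*cos(.25)=.181
print("tip",onplane("scene",[s(85,69)],.181),"pin",onplane("scene",[s(128,180)],.125))
print("others top: spice,salt,tall,coffee,purple")
print(onplane("top",[(318,185)],.105),onplane("top",[(219,198)],.09),onplane("top",[(268,150)],.14),onplane("top",[(333,124)],.14),onplane("top",[(193,293)],.14))
E
```

```text
[[0.4502 0.2648 0.116 ]
 [0.4173 0.1534 0.116 ]
 [0.4914 0.192  0.116 ]
 [0.3804 0.2249 0.116 ]
 [0.4351 0.2087 0.116 ]
 [0.4548 0.1874 0.116 ]]
[[0.3869 0.2309 0.116 ]
 [0.4911 0.1776 0.116 ]
 [0.4626 0.2558 0.116 ]
 [0.4156 0.1506 0.116 ]
 [0.4576 0.1857 0.116 ]]
tip [[0.4131 0.2357 0.181 ]] pin [[0.4222 0.2201 0.125 ]]
others top: spice,salt,tall,coffee,purple
[[0.5168 0.0881 0.105 ]] [[0.5511 0.2826 0.09  ]] [[0.6021 0.1659 0.14  ]] [[0.6191 0.027  0.14  ]] [[0.3752 0.3719 0.14  ]]
```

>>> apply_moves:
  plan: "0 0 0 0 0 0.0172; 0 0 0 0 0 0.0172; 0 0 0 0 0 0.0172; 0 0 0 0 0 0.0172; 0 0 0 0 0 0.0172; -0.5 -0.08 0 0 0 0; -0.5 -0.08 0 0 0 0; -0.5 -0.08 0 0 0 0; -0.5 -0.08 0 0 0 0; -0.5 -0.08 0 0 0 0"
  gripper: -1

```text
time_s: 0.93
position: [0.2517, 0.4902, 0.2221]
tcp_rot: [[-0.67, 0.742, -0.001], [0.742, 0.67, -0.001], [-0.0, -0.001, -1.0]]
force: [-0.3, 0.5, 0.5]
opening: 0.322
grasp_force: 0.0
```

>>> apply_moves:
  plan: "-0.5 -0.08 0 0 0 0; -0.5 -0.08 0 0 0 0; -0.5 -0.08 0 0 0 0; -0.5 -0.08 0 0 0 0; -0.5 -0.08 0 0 0 0; -0.5 -0.08 0 0 0 0; 0 0 0 0 0 0; 0 0 0 0 0 0"

```text
time_s: 1.6
position: [0.3346, 0.3631, 0.2223]
tcp_rot: [[-0.667, 0.745, -0.001], [0.745, 0.667, -0.0], [0.0, -0.001, -1.0]]
force: [0.2, 0.6, 0.0]
opening: 0.008
grasp_force: 0.0
```

```bash
python3 - <<'E'
from h import *
import pickle
np.set_printoptions(precision=4,suppress=True)
s=bot.read_state();pickle.dump(s,open("s1.pkl","wb"))
print(s["time_s"],s["position"],s["tcp_rot"],s["force"],s["opening"])
w=capture("wrist");cv2.imwrite("pics/w1.png",cv2.cvtColor(w,cv2.COLOR_RGB2BGR))
E
```

```text
1.6 [0.3346 0.3631 0.2223] [[-0.6674  0.7447 -0.0008]
 [ 0.7447  0.6674 -0.0002]
 [ 0.0004 -0.0007 -1.    ]] [0.2256 0.5745 0.0318] 0.008027828502387728
```

View pics/w1.png

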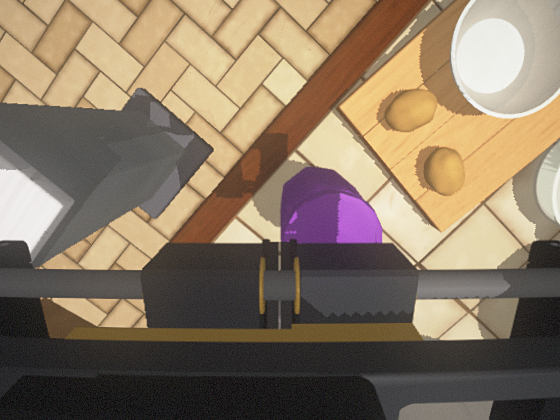

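The wrist view shows the closed fingers at about (280,285) and the purple jar below. I still have about 0.215 m to go along -x of the tool.

>>> apply_moves:
  plan: "-0.48 -0.06 0 0 0 0; -0.48 -0.06 0 0 0 0; -0.48 -0.06 0 0 0 0; -0.48 -0.06 0 0 0 0; -0.48 -0.06 0 0 0 0; -0.48 -0.06 0 0 0 0; -0.48 -0.06 0 0 0 0; -0.48 -0.06 0 0 0 0; -0.46 -0.09 0 0 0 0; 0 0 0 0 0 0"

```text
time_s: 2.48
position: [0.4595, 0.1837, 0.2226]
tcp_rot: [[-0.668, 0.744, 0.002], [0.744, 0.668, -0.001], [-0.002, 0.001, -1.0]]
force: [0.5, 1.4, 0.5]
opening: 0.006
grasp_force: 0.0
```

```bash
python3 - <<'E'
from h import *
import pickle
np.set_printoptions(precision=4,suppress=True)
s=bot.read_state();pickle.dump(s,open("s2.pkl","wb"))
print(s["time_s"],s["position"],s["force"],s["opening"])
w=capture("wrist");cv2.imwrite("pics/w2.png",cv2.cvtColor(w,cv2.COLOR_RGB2BGR))
C=np.array([.437,.206,0]);f=np.array([.67,-.743,0])
z=np.array([0,0,1]);y=np.array([.743,.67,0])
print(proj("wrist",[C+.116*z,C-f*.024+.123*z,C-f*.039+.181*z+.015*y,C-f*.039+.181*z-.015*y,C-f*.059+.116*z],s))
E
```

```text
2.4833 [0.4595 0.1837 0.2226] [0.5022 1.364  0.4641] 0.005633744615255698
[[277.8077 171.245 ]
 [277.7145 142.6136]
 [301.948  123.7879]
 [252.8862 123.8689]
 [277.6271  97.2497]]
```

View pics/w2.png

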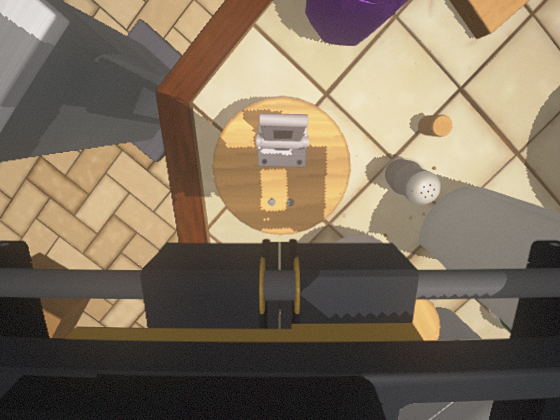

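The wrist view shows the lid centred at about (282,165), the lever's tip bar at (284,118) and the dots at (281,203). This is within 4 mm of my estimate and the yaw is aligned. I'll descend over the press spot.

>>> apply_moves:
  plan: "0 0.06 0.4 0 0 0; 0 0 0.4 0 0 0; 0 0 0.4 0 0 0; 0 0 0.4 0 0 0; 0 0 0.3 0 0 0; 0 0 0.1 0 0 0; 0 0 0 0 0 0"

```text
time_s: 3.12
position: [0.4575, 0.1883, 0.1213]
tcp_rot: [[-0.671, 0.742, -0.004], [0.742, 0.671, -0.0], [0.002, -0.003, -1.0]]
force: [-0.6, 0.3, 0.1]
opening: 0.01
grasp_force: 0.0
```

>>> apply_moves:
  plan: "0 0 0.05 0 0 0; 0 0 0.05 0 0 0; 0 0 0.05 0 0 0; 0 0 0.05 0 0 0; 0 0 0 0 0 0; 0 0 0 0 0 0"

```text
time_s: 3.62
position: [0.4596, 0.1872, 0.1129]
tcp_rot: [[-0.669, 0.743, 0.001], [0.743, 0.669, 0.0], [-0.0, 0.001, -1.0]]
force: [0.3, 0.9, 0.9]
opening: 0.003
grasp_force: 0.4
```

>>> apply_moves:
  plan: "0 0 0.04 0 0 0; 0 0 0.04 0 0 0; 0 0 0.04 0 0 0; 0 0 0 0 0 0; 0 0 0 0 0 0"

```text
time_s: 4.03
position: [0.4594, 0.1871, 0.1064]
tcp_rot: [[-0.67, 0.743, 0.0], [0.743, 0.67, -0.0], [-0.0, 0.0, -1.0]]
force: [1.0, -0.3, 0.8]
opening: 0.003
grasp_force: 0.3
```

>>> apply_moves:
  plan: "0 0 0.03 0 0 0; 0 0 0.03 0 0 0; 0 0 0 0 0 0; 0 0 0 0 0 0"

```text
time_s: 4.37
position: [0.4594, 0.1871, 0.1043]
tcp_rot: [[-0.67, 0.743, 0.001], [0.743, 0.67, -0.0], [-0.001, 0.0, -1.0]]
force: [-0.5, -0.4, 9.4]
opening: 0.009
grasp_force: 4.6
```

>>> apply_moves:
  plan: "0 0 0.03 0 0 0; 0 0 0.03 0 0 0; 0 0 0 0 0 0; 0 0 0 0 0 0"

```text
time_s: 4.7
position: [0.4595, 0.1871, 0.104]
tcp_rot: [[-0.67, 0.742, 0.002], [0.742, 0.67, -0.0], [-0.001, 0.001, -1.0]]
force: [-5.4, -2.1, 31.7]
opening: 0.003
grasp_force: 15.8
```

Force rose to 32 N against a hard stop at z = 0.104, so the lid is home. Next I lift off and go behind the lever.

>>> apply_moves:
  plan: "0 0 -0.2 0 0 0; 0 0 -0.5 0 0 0; 0 0 -0.6 0 0 0; 0 0 -0.6 0 0 0; 0 0 -0.6 0 0 0; 0.5 0 0 0 0 0; 0.6 0 0 0 0 0; 0.6 0 0 0 0 0; 0.44 0 0 0 0 0; 0 0 0 0 0 0"

```text
time_s: 5.53
position: [0.3835, 0.2682, 0.225]
tcp_rot: [[-0.672, 0.74, -0.004], [0.74, 0.672, -0.0], [0.003, -0.003, -1.0]]
force: [-0.1, -0.6, 0.2]
opening: 0.009
grasp_force: 0.0
```

>>> apply_moves:
  plan: "0 0 0.4 0 0 0; 0 0 0.5 0 0 0; 0 0 0.5 0 0 0; 0 0 0.1 0 0 0; 0 0 0 0 0 0"

```text
time_s: 5.95
position: [0.3864, 0.2657, 0.1489]
tcp_rot: [[-0.669, 0.743, -0.005], [0.743, 0.669, -0.002], [0.002, -0.005, -1.0]]
force: [0.3, -0.9, 0.6]
opening: 0.006
grasp_force: 0.0
```

```bash
python3 - <<'E'
from h import *
im=cv2.cvtColor(capture("scene"),cv2.COLOR_RGB2BGR)[125:285,180:340]
cv2.imwrite("pics/s3.png",cv2.resize(im,None,fx=3.6,fy=3.6,interpolation=cv2.INTER_CUBIC))
E
```

```text
(no output)
```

View pics/s3.png

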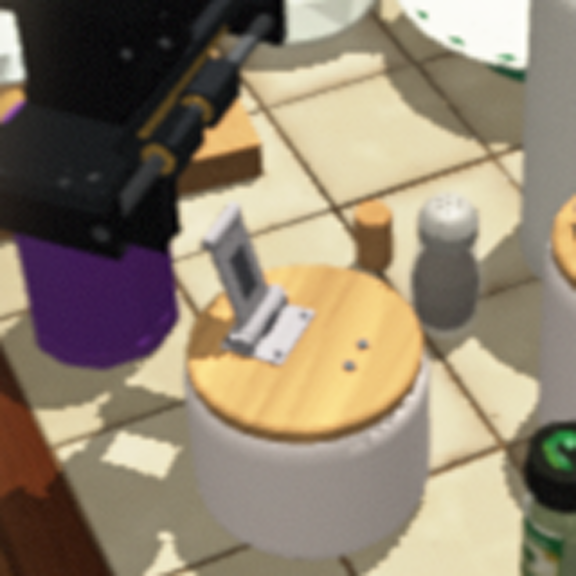

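The lid sits flush with the rim and the lever is still open (tip at crop 228,220). Before pushing I'll check where the TCP projects in this view.

```bash
python3 - <<'E'
from h import *
s=bot.read_state();p=s["position"];R=np.array(s["tcp_rot"])
P=[p,p-.05*R[:,2],p-.0095*R[:,0]]
C=np.array([.438,.210,0]);f=-R[:,0];z=np.array([0,0,1])
P+=[C-f*.039+.169*z,C+.104*z]
print((proj("scene",P)-[180,125])*3.6)
print((C-p)@f,(C-p)@R[:,1])
E
```

```text
[[153.41206874 233.16723723]
 [142.35109236 153.80210926]
 [170.80384202 237.7964373 ]
 [217.52895192 221.83986022]
 [299.55367664 339.10505638]]
0.0756215221147887 0.0002048183446276625
```

>>> apply_moves:
  plan: "-0.2 0 0 0 0 0; -0.2 0 0 0 0 0; -0.1 0 0 0 0 0; -0.1 0 0 0 0 0; -0.1 0 0 0 0 0; -0.1 0 0 0 0 0; -0.1 0 0 0 0 0"

```text
time_s: 6.58
position: [0.4181, 0.2328, 0.1508]
tcp_rot: [[-0.669, 0.743, 0.0], [0.743, 0.669, 0.0], [-0.0, 0.0, -1.0]]
force: [-1.0, 0.6, 1.2]
opening: 0.006
grasp_force: 0.8
```

>>> apply_moves:
  plan: "-0.1 0 0.02 0 0 0; -0.1 0 0.03 0 0 0; -0.1 0 0.04 0 0 0; -0.1 0 0.05 0 0 0; -0.1 0 0.05 0 0 0; 0 0 0 0 0 0"

```text
time_s: 7.08
position: [0.4353, 0.2138, 0.1404]
tcp_rot: [[-0.669, 0.743, 0.0], [0.743, 0.669, -0.001], [-0.0, -0.0, -1.0]]
force: [-0.2, -1.0, -0.1]
opening: 0.002
grasp_force: 0.0
```

>>> apply_moves:
  plan: "-0.1 0 0.03 0 0 0; -0.1 0 0.03 0 0 0; 0 0 0 0 0 0; 0 0 0 0 0 0"

```text
time_s: 7.42
position: [0.4414, 0.207, 0.138]
tcp_rot: [[-0.669, 0.743, 0.0], [0.743, 0.669, -0.0], [-0.0, 0.0, -1.0]]
force: [0.8, -0.3, 0.0]
opening: 0.004
grasp_force: 0.0
```

>>> apply_moves:
  plan: "0 0 -0.2 0 0 0; 0 0 -0.5 0 0 0; 0 0 -0.5 0 0 0; 0 0 -0.5 0 0 0; 0.5 0 -0.3 0 0 0; 0.5 0 0 0 0 0; 0.5 0 0 0 0 0; 0.5 0 0 0 0 0; 0 0 0 0 0 0"

```text
time_s: 8.17
position: [0.3705, 0.2835, 0.2382]
tcp_rot: [[-0.672, 0.74, -0.002], [0.74, 0.672, 0.001], [0.002, -0.001, -1.0]]
force: [-0.1, -0.1, 0.6]
opening: 0.002
grasp_force: 0.0
```

```bash
python3 - <<'E'
from h import *
im=cv2.cvtColor(capture("scene"),cv2.COLOR_RGB2BGR)[125:285,180:340]
cv2.imwrite("pics/s4.png",cv2.resize(im,None,fx=3.6,fy=3.6,interpolation=cv2.INTER_CUBIC))
E
```

```text
(no output)
```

View pics/s4.png

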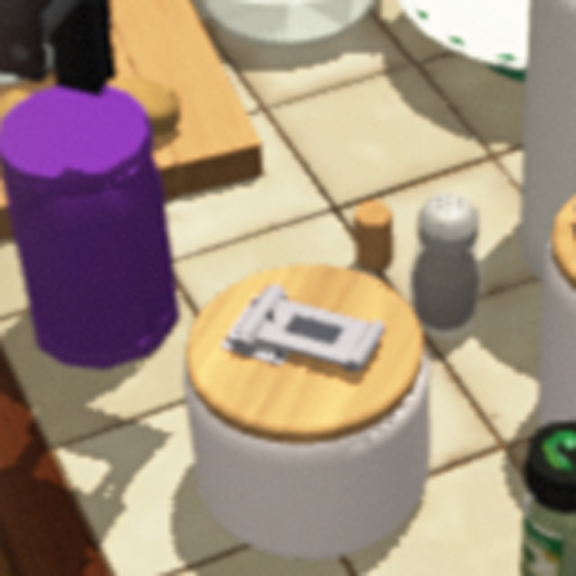

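The lever lies flat forward over the lid (crop 310,330), the lid is flush, the canister hasn't moved and the hand is clear.

```bash
python3 -c "
from rig import bot
print(bot.hand_in())"
```

```text
the job is handed in; nothing more can be done
None
```

I pushed the lid fully home, then flipped the lever until it snapped flat; in the last picture the canister hadn't moved and the hand was clear. The job is handed in, with no verdict returned.

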